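# Make up two specimen-collection kits

## Task

Make up the two specimen-collection kits for the clinic: the needle-aspiration kit in the white three-compartment tray gets the blue slide mailer, the amber dropper bottle and the yellow-capped tube, and the biopsy kit in the blue two-compartment tray gets the red-lidded pot and the orange ink bottle. Stand each thing upright on the floor of a compartment of its own (any compartment of its tray), setting it down rather than dropping it. Leave both trays where they are, and do not disturb the green-lidded pot, the white-capped tube or the glass staining jar, which are not for these kits.

Things in the scene. Friction and masses are not known exactly. Their poses are not given: they have to be found in the camera images.
- mailer: blue five-slide mailer, a slim ribbed plastic box standing upright: body 26 mm (its x) by 40 mm (its y), snap cap 29 mm by 43 mm from 68 mm height to the top at 86 mm; 50 g. Best gripped at the cap across its x. Origin: centre of its underside; z up.
- dropper: amber dropper bottle of fixative standing upright: body 34 mm in diameter to 38 mm height, sloping shoulder to 46 mm, black collar 24 mm in diameter from 46 to 70 mm, black rubber teat 13 mm in diameter up to 92 mm; 50 g. Best gripped at the collar, with the teat between the fingers. Origin: centre of its underside; z up.
- yellow_tube: round transport tube standing upright on its flat skirt: milky white body 27 mm in diameter (skirt 29 mm), yellow screw cap 32 mm in diameter from 70 mm height to the top at 90 mm; 40 g. Origin: centre of its underside; z up.
- red_pot: screw-capped specimen pot standing upright: milky white body 45 mm in diameter, red lid 50 mm in diameter from 52 mm height to the top at 70 mm; 75 g. Origin: centre of its underside; z up.
- ink: small orange bottle of tissue-marking ink standing upright: body 31 mm in diameter to 44 mm height, white cap 24 mm in diameter from 47 to 72 mm with a small cone on top to 82 mm; 35 g. Best gripped at the white cap. Origin: centre of its underside; z up.
- white_tray: white open kit tray, loose on the bench, 78 mm (its x) by 210 mm (its y, 14 mm more at each end with the lifting lugs), walls and dividers 3 mm thick with tops 18 mm above the bench, floor 3 mm thick. Three equal compartments in a row along its y, centred at y = -69, 0 and +69 mm, each 72 mm (x) by 66 mm (y) inside. Origin: centre of its underside; z up.
- blue_tray: blue open kit tray, loose on the bench, 78 mm (its x) by 141 mm (its y, 14 mm more at each end with the lifting lugs), walls, dividers and floor as in the white tray. Two equal compartments along its y, centred at y = -34.5 and +34.5 mm, each 72 mm (x) by 66 mm (y) inside. Origin: centre of its underside; z up.
- green_pot: not for these kits, stays where it is: screw-capped specimen pot standing upright: milky white body 45 mm in diameter, green lid 50 mm in diameter from 52 mm height to the top at 70 mm; 75 g. Origin: centre of its underside; z up.
- white_tube: not for these kits, stays where it is: round transport tube standing upright on its flat skirt: milky white body 27 mm in diameter (skirt 29 mm), white screw cap 32 mm in diameter from 70 mm height to the top at 90 mm; 40 g. Origin: centre of its underside; z up.
- jar: not for these kits, stays where it is: clear glass staining jar with slides in it, round foot 56 mm in diameter, box body 44 by 48 mm, lid 50 by 54 mm at 79 to 89 mm height with a 20 mm knob up to 101 mm; 220 g. Origin: centre of its underside; z up.
Things that resemble listed ones, but are neither listed nor needed, are in the scene too. Of the things that look like the mailer, take the one that is farthest to the robot's left at the start.

How it is judged:
By the outcome, as a careful person would: the job done as asked, in the order asked, and still so for the second after the job is handed in, with the robot touching nothing.
It also fails if it takes over 141 s, if anything falls off the work surface, if the arm or the gripper's body presses on something with over 40 N, if the wrist force passes 120 N, or if a joint passes its speed limit or range.

## Robot

A 6-joint arm with a two-finger parallel gripper is mounted at the origin on the work surface. World frame = base frame: x ahead of the robot, y to its left, z up, the work surface at z = 0. Lengths are in m, angles in rad, forces in N, time in s.
With the tool pointing down it reaches from about 0.4 to 0.825 m from the base axis. Payload 7 kg.
Tool frame: the origin (TCP) lies at the very end of the fingers, on their centre line; the grasp point (between the pads) lies 19 mm behind it; y points along the fingers, x is the direction in which the jaws open and shut, and the axes are right-handed (so a half turn about y gives the same grasp; the last joint's range is limited). The gripper opens to 85 mm and grips with 20 to 120 N. Pads are 22 mm wide; open, the fingers measure 114 mm over their backs; the gripper's body (76 mm by 85 mm) begins 54 mm behind the grasp point. The pads swing forward as they close: fully open they stand 13 mm farther back than shut.
Start: joints at [-0.822, 0.359, 0.012, 0, -1.224, -0.288], TCP at [0.3, -0.605, 0.231] pointing down, gripper open.
Joint ranges: [-3.07, 3.07], [-1.43, 2.12], [-1.02, 1.25], [-3.03, 1.67], [-3.05, -0], [-3.03, 3.03]. Speed limits (rad/s): [2.39, 2.39, 3.01, 3.14, 3.14, 3.14].

## Interface

Orientations are given as a rotation vector (axis times angle).
In Python, from station import robot gives the robot as it stands. The module is installed in compiled form; this text tells all that it offers.
- The arm moves only by the tool carry_out, never from a script. Its argument "series" is a list of rows, each a list of 7 numbers: the opening, from 0 (shut) to 1 (fully open), then the shift along the tool's x, y, z in cm, then the turn, a rotation vector about the tool's x, y, z in rad. In form: [[fingers, x, y, z, rx, ry, rz], ...]. A call has 1 to 20 rows; each row shifts and turns the commanded pose from where the row before left it, along the tool's axes as they then stand; what a row does not reach is not made up. A row lasts 1/8 s, in which the tool goes at most 62.5 mm and 10.7 degrees, less where a joint would pass 70% of its speed; a pose out of reach is approached as far as the arm can. A call is refused whole if a number of a shift passes 6.25 or a number of a turn 0.188, either way. A call with a gripper value outside its range is refused whole. The fingers move at their own pace and stop on an object; the grip force is fixed at half the most. Time passes only in rows, so rows that do not move let the fingers close. It gives the time, the measured TCP pose, the force and the opening at its end, in the units of the state.
- robot.get_obs(): the state, without advancing time (a new reading comes with each control period).
- robot.camera(name): name is "scene" or "top" or "wrist"; returns the picture (400x640x3 uint8, red, green, blue); there is no depth.
- robot.camera_params(name): a dict with "fx", "fy", "cx", "cy" (pixels), "R" (3x3) and "t" (3): a world point X has camera coordinates R X + t. Camera axes: x right, y down, z forward; pixel columns grow to the right and rows downward; lengths in m; the calibration is good to about 2 mm. A picture is of the moment at which its call begins: read the wrist's pose just before it. camera_params takes no time and is no camera call; for the wrist camera it gives the pose at the moment of the call.
- robot.finish_job(): hands the job in, once; it reports no verdict.
The state is a dict: "time": time; "joints": joint angles; "qd": joint speeds; "joint_torque": joint torques, N m; "position": TCP position; "orientation": TCP orientation; "force": force on the tool from outside, world axes, zero at the start; "torque": the same for the moment, N m; "finger_gap": finger opening in m.
Only numpy, scipy, OpenCV 4.12 (cv2) and the standard library are available. Lean on these libraries where they do the work, as an engineer would, in place of code of your own. Each camera call takes 0.05 s, during which the arm holds its last target.

## Working session

There is one attempt and no reset: what is moved stays moved. The work goes in short steps, Python scripts to look and compute and a tool call to move; the robot and the scene stay as the last step left them, time stands still between calls to the robot, and variables do not carry over. Pictures are saved under pics/ and viewed, and the job is handed in when it is done.

Besides the shell and the picture viewer there is one more tool, called as name(argument=value, ...), one argument or row to a line, values as JSON. carry_out: Moves the arm, as the interface text tells. Its arguments: {"type":"object","properties":{"series":{"type":"array","items":{"type":"array","items":{"type":"number"}}}},"required":["series"]}

```bash
mkdir -p pics; python3 - <<'E'
from station import robot
import cv2
o=robot.get_obs(); print(o)
for n in ("scene","top","wrist"):
    p=robot.camera_params(n); print(n,p)
    im=robot.camera(n); cv2.imwrite(f"pics/{n}0.png",im[:,:,::-1])
E
```

```text
{'time': 0.0, 'joints': array([-8.21882063e-01,  3.59362511e-01,  1.10747058e-02, -3.54259288e-04,
       -1.22406229e+00, -2.88083154e-01]), 'qd': array([ 0.00016858, -0.00073522, -0.00065043,  0.00030047,  0.00021765,
       -0.00088399]), 'joint_torque': array([-6.20004303e-04, -5.83320630e+01,  2.93423814e+01,  6.93687826e+00,
       -6.01302279e-03, -1.49019570e-06]), 'position': array([ 0.29993402, -0.60418521,  0.23038558]), 'orientation': array([-0.95334701, -1.54021755,  1.53889319]), 'force': array([-0.60433883,  0.17847645, -0.27363544]), 'torque': array([ 0.04098992, -0.04569895, -0.03034427]), 'finger_gap': 0.08525340663199975}
scene {'fx': 402.4635303485893, 'fy': 402.4635303485893, 'cx': 324.41947979918405, 'cy': 204.46960038065004, 'R': array([[ 0.40404728,  0.91465595,  0.01225959],
       [ 0.53174523, -0.22394988, -0.8167579 ],
       [-0.74430693,  0.33652778, -0.57685028]]), 't': array([-0.21154376, -0.28406279,  1.42011791])}
top {'fx': 396.71481313950125, 'fy': 396.71481313950125, 'cx': 312.9078411864695, 'cy': 195.77811233229883, 'R': array([[ 0.01671799, -0.99981859,  0.00912672],
       [-0.99494991, -0.01753873, -0.09882846],
       [ 0.0989706 , -0.00742841, -0.99506263]]), 't': array([-0.01686541,  0.58992755,  1.12621918])}
wrist {'fx': 311.07893750107615, 'fy': 311.07893750107615, 'cx': 322.4502885379463, 'cy': 202.08689548658688, 'R': array([[-0.44481952,  0.89561962,  0.00104655],
       [ 0.8586788 ,  0.42613973,  0.28473786],
       [ 0.25457084,  0.12755561, -0.95860485]]), 't': array([ 0.67366133, -0.03694594,  0.38020972])}
```

View pics/scene0.png

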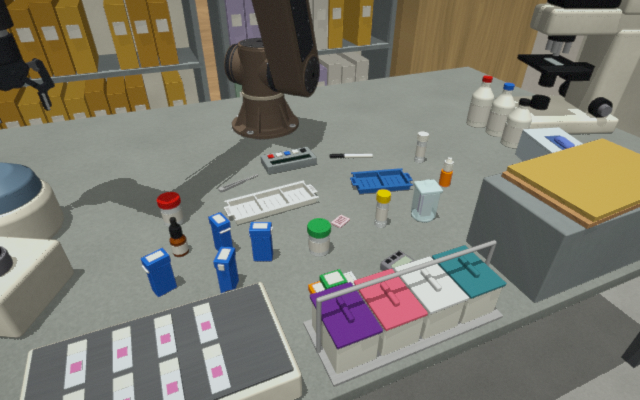

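View pics/top0.png

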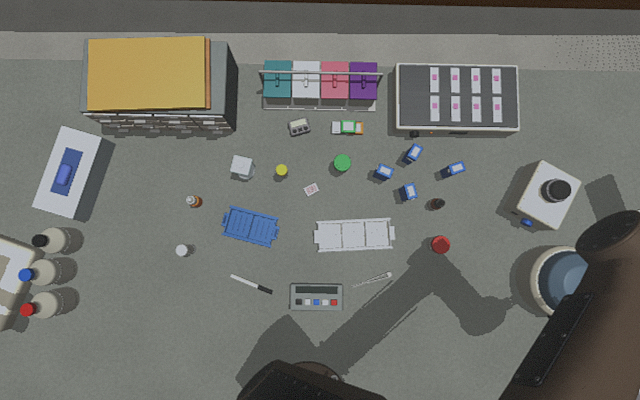

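View pics/wrist0.png

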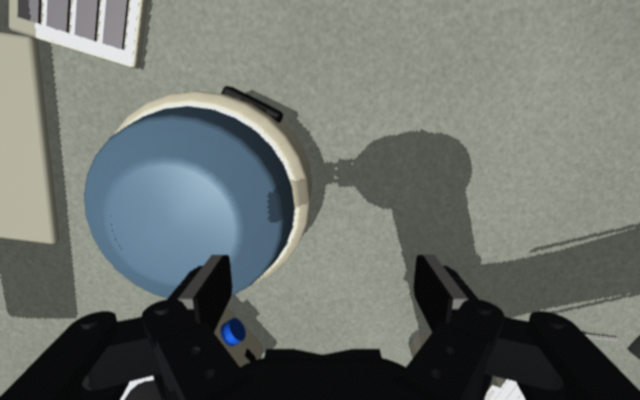

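```bash
cat > h.py <<'E'
import numpy as np, cv2
from scipy.spatial.transform import Rotation as Rn
def ray(p,u,v):
    d=np.array([(u-p['cx'])/p['fx'],(v-p['cy'])/p['fy'],1.0]); R=np.array(p['R']); return -R.T@np.array(p['t']), R.T@d
def onz(p,u,v,z):
    c,d=ray(p,u,v); return c+d*(z-c[2])/d[2]
def proj(p,X):
    c=np.array(p['R'])@np.array(X)+np.array(p['t']); return p['fx']*c[0]/c[2]+p['cx'],p['fy']*c[1]/c[2]+p['cy']
E
python3 - <<'E'
from h import *
from station import robot
o=robot.get_obs(); print(Rn.from_rotvec(o['orientation']).as_matrix().round(3))
im=cv2.imread('pics/top0.png'); 
a=cv2.resize(im[130:280,150:480],None,fx=2.42,fy=2.42,interpolation=cv2.INTER_CUBIC); cv2.imwrite('pics/topz.png',a)
b=cv2.imread('pics/scene0.png'); cv2.imwrite('pics/scz.png',cv2.resize(b[120:300,130:470],None,fx=2.35,fy=2.35,interpolation=cv2.INTER_CUBIC))
for n in('top','scene'):
    p=robot.camera_params(n); print(n,ray(p,0,0)[0])
p=robot.camera_params('top')
hsv=cv2.cvtColor(im,cv2.COLOR_BGR2HSV)
def find(name,lo,hi,z,amin=15):
    m=cv2.inRange(hsv,lo,hi); k,l,s,c=cv2.connectedComponentsWithStats(m)
    for i in range(1,k):
        if s[i,4]>=amin and 150<c[i][0]<500 and 135<c[i][1]<280:
            r=cv2.minAreaRect(np.argwhere(l==i)[:,::-1].astype(np.float32))
            print(name,c[i].round(1),s[i,4],onz(p,*c[i],z).round(4)[:2],[np.round(q,1) for q in r])
find('blue',(100,140,60),(125,255,255),.086)
find('red',(0,150,60),(6,255,255),.070)
find('yel',(22,120,60),(35,255,255),.090)
find('green',(45,120,60),(80,255,255),.070)
find('orange',(8,150,80),(18,255,255),.044)
find('white',(0,0,170),(180,60,255),.018)
find('black',(0,0,0),(180,255,45),.09,10)
E
```

```text
[[-0.445 -0.001 -0.896]
 [ 0.896  0.001 -0.445]
 [ 0.001 -1.     0.   ]]
top [0.47576773 0.00185025 1.17911418]
scene [ 1.29352631 -0.3480352   0.58977832]
blue [413.8 151.6] 68 [ 0.7142 -0.2874] [array([414.4, 151.5]), array([10.1, 14.6]), np.float64(31.0)]
blue [456.  167.8] 63 [ 0.6703 -0.4053] [array([456.5, 167.5]), array([ 9.5, 14.5]), np.float64(71.6)]
blue [384.2 170.4] 56 [ 0.6593 -0.2042] [array([384.5, 170.3]), array([14.9,  9.3]), np.float64(24.0)]
blue [407.9 185.8] 19 [ 0.6169 -0.2702] [array([408.6, 186.2]), array([4.5, 9.8]), np.float64(63.4)]
blue [410.5 195.7] 23 [ 0.5894 -0.2772] [array([410.8, 195.6]), array([10.4,  5.4]), np.float64(12.5)]
blue [231.5 218.9] 24 [0.5168 0.2162] [array([232.1, 218.8]), array([5.4, 9. ]), np.float64(20.6)]
blue [234.6 234.9] 77 [0.473  0.2061] [array([238.3, 234.4]), array([29.8,  7.4]), np.float64(14.7)]
blue [261.4 243.7] 19 [0.4505 0.1322] [array([261.6, 243.6]), array([15.5,  1.2]), np.float64(15.3)]
red [442.  242.5] 88 [ 0.4616 -0.3682] [array([441.4, 243.6]), array([17. , 14.4]), np.float64(53.1)]
yel [281.1 169.7] 101 [0.655
[... 591 characters left out ...]
.9 170.1] 55 [ 0.6714 -0.2189] [array([384.9, 170.2]), array([9.8, 5.4]), np.float64(23.2)]
white [310.7 189. ] 92 [0.6112 0.    ] [array([310.5, 189. ]), array([ 8.5, 12.5]), np.float64(63.4)]
white [410.6 190.5] 55 [ 0.6121 -0.2948] [array([410.6, 190.6]), array([9.8, 5.5]), np.float64(74.1)]
white [351.7 234.6] 1955 [ 0.4796 -0.122 ] [array([352.8, 234.4]), array([30.5, 77.1]), np.float64(87.2)]
white [391.5 232.5] 61 [ 0.4875 -0.2382] [array([391.6, 232.4]), array([13.3,  4.3]), np.float64(85.2)]
white [180.8 249.8] 91 [0.4274 0.3727] [array([181., 250.]), array([9.9, 9.9]), np.float64(45.0)]
black [413.  135.1] 17 [ 0.7602 -0.2845] [array([414., 134.]), array([8., 4.]), np.float64(0.0)]
```

View pics/topz.png

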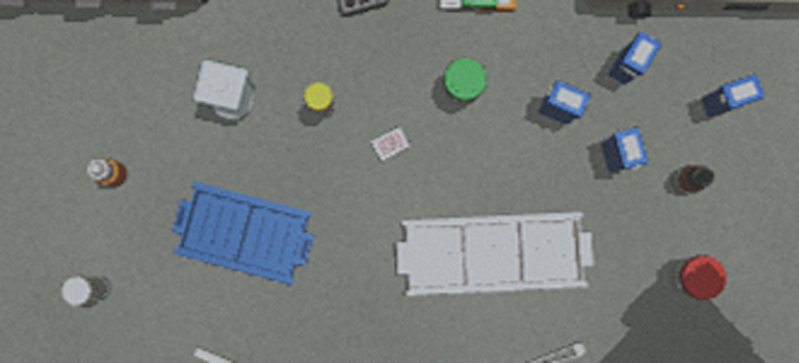

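View pics/scz.png

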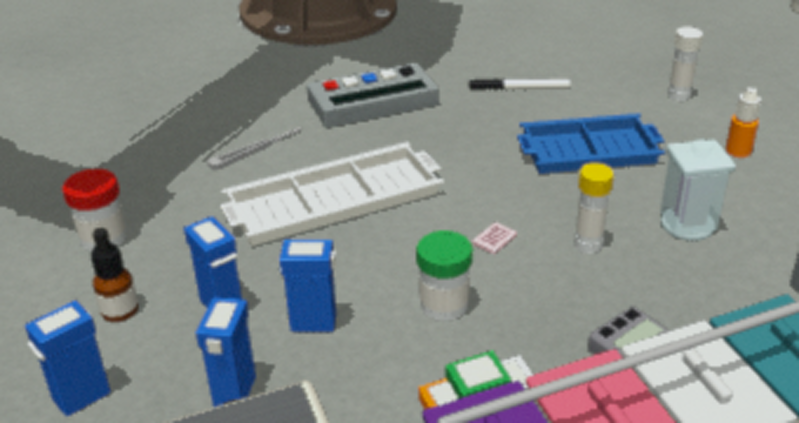

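```bash
python3 - <<'E'
from h import *
from station import robot
pt=robot.camera_params('top');ps=robot.camera_params('scene')
def full(q): return q[0]/2.42+150-.3,q[1]/2.42+130-.3
for n,c in dict(white=[(403,222),(582,213),(587,286),(408,294)],blue=[(195,184),(311,213),(290,282),(175,253)]).items():
    P=np.array([onz(pt,*full(q),.018) for q in c])[:,:2]; print(n,P.mean(0).round(4),P.round(3).tolist(),[np.linalg.norm(P[i]-P[(i+1)%4]).round(3) for i in range(4)])
    a=P[1]-P[0]+P[2]-P[3]; print('  long axis yaw',np.degrees(np.arctan2(a[1],a[0])))
im=cv2.imread('pics/scene0.png'); T=cv2.imread('pics/top0.png')
def comp(im,lo,hi,near,win):
    hsv=cv2.cvtColor(im,cv2.COLOR_BGR2HSV); m=cv2.inRange(hsv,lo,hi); k,l,s,c=cv2.connectedComponentsWithStats(m)
    i=min((i for i in range(1,k) if s[i,4]>12),key=lambda i:np.hypot(*(c[i]-near)))
    return c[i],s[i],l==i
def tri(a,b):
    c1,d1=ray(pt,*a);c2,d2=ray(ps,*b); A=np.stack([d1,-d2],1); s=np.linalg.lstsq(A,c2-c1,rcond=None)[0]
    X,Y=c1+s[0]*d1,c2+s[1]*d2; return ((X+Y)/2).round(4),np.linalg.norm(X-Y).round(4)
for n,lo,hi,a,b,z in [('mailerlabel',(0,0,150),(180,70,255),(385,170),(262,226),.086),
  ('red',(0,120,40),(8,255,255),(441,243),(169,201),.065),('redwrap',(170,120,40),(180,255,255),(441,243),(169,201),.065),
  ('yel',(20,110,60),(36,255,255),(281,170),(383,197),.085),('green',(45,90,40),(85,255,255),(342,162),(319,229),.065),
  ('whitetube',(0,0,150),(180,60,255),(181,250),(422,136),.09)]:
    try:
        A=comp(T,lo,hi,a,0);B=comp(im,lo,hi,b,0); print(n,A[0].round(1),A[1][:5],B[0].round(1),onz(pt,*A[0],z).round(4)[:2],onz(ps,*B[0],z).round(4)[:2],tri(A[0],B[0]))
    except Exception as e: print(n,e)
for n,c in dict(ink=(90,155,40,40),drop=(425,192,30,25)).items():
    x,y,w,h=(185,190,30,25) if n=='ink' else (420,190,35,28)
    cv2.imwrite(f'pics/z_{n}t.png',cv2.resize(T[y:y+h,x:x+w],None,fx=12,fy=12,interpolation=cv2.INTER_NEAREST))
    x,y,w,h=(430,150,35,45) if n=='ink' else (160,210,40,55)
    cv2.imwrite(f'pics/z_{n}s.png',cv2.resize(im[y:y+h,x:x+w],None,fx=10,fy=10,interpolation=cv2.INTER_NEAREST))
I=[cv2.resize(cv2.imread(f'pics/z_{n}.png'),(390,290)) for n in('inkt','inks','dropt','drops') if 0] or None
a=np.zeros((600,800,3),np.uint8)
for k,n in enumerate(('inkt','inks','dropt','drops')):
    q=cv2.imread(f'pics/z_{n}.png')
    f=min(400/q.shape[1],300/q.shape[0]); q=cv2.resize(q,None,fx=f,fy=f,interpolation=cv2.INTER_NEAREST); yy,xx=(k//2)*300,(k%2)*400; a[yy:yy+q.shape[0],xx:xx+q.shape[1]]=q; print(n,f)
cv2.imwrite('pics/four.png',a)
E
```

```text
white [ 0.4799 -0.1294] [[0.516, -0.018], [0.531, -0.234], [0.443, -0.24], [0.43, -0.025]] [np.float64(0.217), np.float64(0.088), np.float64(0.215), np.float64(0.086)]
  long axis yaw -86.3379845280407
blue [0.4997 0.1751] [[0.558, 0.235], [0.525, 0.094], [0.442, 0.117], [0.474, 0.256]] [np.float64(0.145), np.float64(0.086), np.float64(0.143), np.float64(0.086)]
  long axis yaw -103.05583743367237
mailerlabel [384.9 170.1] [380 166  11   9  58] [259.8 225. ] [ 0.66   -0.2061] [ 0.6587 -0.2033] (array([ 0.66  , -0.2048,  0.0875]), np.float64(0.0022))
red [440.5 244.2] [432 236  18  18 248] [168. 200.] [ 0.4567 -0.3655] [ 0.462  -0.3631] (array([ 0.457 , -0.3647,  0.0625]), np.float64(0.0032))
redwrap [335.1  81. ] [322  75  26  13  56] [373.9 276. ] [ 0.9231 -0.0653] [ 0.8566 -0.05  ] (array([ 0.8996, -0.0696,  0.1133]), np.float64(0.0164))
yel [281.1 169.6] [276 164  12  12 106] [383.2 196.1] [0.6564 0.0836] [0.6637 0.0813] (array([0.6576, 0.0846, 0.0803]), np.float64(0.0015))
green [341.8 162.3] [334 154  17  18 236] [318.6 227.7] [ 0.6837 -0.0872] [ 0.6885 -0.0871] (array([ 0.6847, -0.0865,  0.062 ]), np.float64(0.002))
whitetube [180.9 249.8] [176 244  11  12 104] [423.1 119.2] [0.4306 0.3496] [0.3482 0.4107] (array([0.4341, 0.3379, 0.1355]), np.float64(0.0063))
inkt 1.0
inks 0.6666666666666666
dropt 0.8928571428571429
drops 0.5454545454545454
```

View pics/four.png

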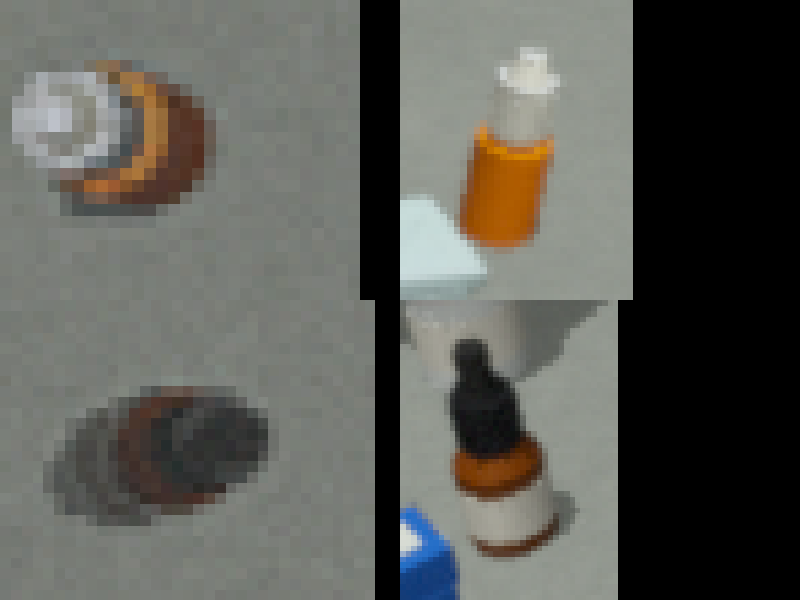

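```bash
cat >> h.py <<'E'
def plan(o,x,y,z,yaw):
    R=Rn.from_rotvec(o['orientation']).as_matrix(); psi=np.degrees(np.arctan2(R[1,0],R[0,0]))
    dy=(yaw-psi+90)%180-90; q=np.radians(psi+dy); d=np.array([x,y,z])-o['position']
    print('pos',o['position'].round(4),'yaw %.1f'%psi,'turn ry %.3f'%-np.radians(dy),'after-turn shift cm x %.2f y %.2f z %.2f'%tuple(100*np.array([d[0]*np.cos(q)+d[1]*np.sin(q),-d[2],-d[0]*np.sin(q)+d[1]*np.cos(q)])),'tilt',R[:,1].round(3),'t %.2f gap %.4f'%(o['time'],o['finger_gap']))
E
python3 - <<'E'
from h import *
from station import robot
pt=robot.camera_params('top');ps=robot.camera_params('scene')
def tri(a,b):
    c1,d1=ray(pt,*a);c2,d2=ray(ps,*b); A=np.stack([d1,-d2],1); s=np.linalg.lstsq(A,c2-c1,rcond=None)[0]
    X,Y=c1+s[0]*d1,c2+s[1]*d2; return ((X+Y)/2).round(4),np.linalg.norm(X-Y).round(4)
print('ink',onz(pt,189.9,199.7,.072),onz(ps,448.7,161.5,.072),tri((189.9,199.7),(448.7,161.5)))
print('drop',onz(pt,442,202.1,.092),onz(ps,172.3,217.7,.090),tri((442,202.1),(172.3,217.7)))
# long axis of the mailer from its two masks
plan(robot.get_obs(),.66,-.205,.2,156)
E
```

```text
ink [0.56881619 0.33702948 0.072     ] [0.57278982 0.33707899 0.072     ] (array([0.5696, 0.3386, 0.0698]), np.float64(0.0022))
drop [ 0.57265124 -0.36252241  0.092     ] [ 0.57093391 -0.36162986  0.09      ] (array([ 0.5728, -0.3621,  0.0915]), np.float64(0.0011))
pos [ 0.3    -0.6043  0.2306] yaw 116.4 turn ry -0.691 after-turn shift cm x -16.65 y 3.06 z -51.12 tilt [-0.001  0.001 -1.   ] t 0.15 gap 0.0853
```

carry_out(
  series=[
    [0.65,0,-1,0,0,-0.175,0],
    [0.65,0,-1,0,0,-0.175,0],
    [0.65,0,-1,0,0,-0.175,0],
    [0.65,0,-1,0,0,-0.175,0],
    [0.65,-1.7,0,-5.1,0,0,0],
    [0.65,-1.7,0,-5.1,0,0,0],
    [0.65,-1.7,0,-5.1,0,0,0],
    [0.65,-1.7,0,-5.1,0,0,0],
    [0.65,-1.7,0,-5.1,0,0,0],
    [0.65,-1.7,0,-5.1,0,0,0],
    [0.65,-1.7,1,-5.1,0,0,0],
    [0.65,-1.7,2,-5.1,0,0,0],
    [0.65,-1.7,2,-5.1,0,0,0],
    [0.65,-1.7,2,-5.1,0,0,0],
    [0.65,0,0,0,0,0,0],
    [0.65,0,0,0,0,0,0],
  ],
)

```text
time: 2.15
position: [0.6592, -0.2045, 0.2009]
orientation: [-0.413, -1.995, 1.996]
force: [-0.4, -0.3, 0.9]
finger_gap: 0.0554
```

```bash
python3 - <<'E'
from h import *
from station import robot
o=robot.get_obs(); p=robot.camera_params('wrist'); im=robot.camera('wrist')[:,:,::-1].copy(); cv2.imwrite('pics/w1.png',im); np.save('w1.npy',p,allow_pickle=True)
hsv=cv2.cvtColor(im,cv2.COLOR_BGR2HSV); m=cv2.inRange(hsv,(0,0,140),(180,80,255)); k,l,s,c=cv2.connectedComponentsWithStats(m)
print('expected label',proj(p,(.66,-.205,.086)))
for i in range(1,k):
    if s[i,4]>150:
        cn=np.argwhere(l==i)[:,::-1].astype(np.float32); r=cv2.minAreaRect(cn); b=cv2.boxPoints(r)
        P=np.array([onz(p,*q,.086)[:2] for q in b]); e=[P[1]-P[0],P[2]-P[1]]
        print(c[i].round(1),s[i,4],onz(p,*r[0],.086).round(4),[(np.linalg.norm(v).round(4),np.degrees(np.arctan2(v[1],v[0])).round(1)) for v in e])
E
```

```text
expected label (np.float64(320.5100375570495), np.float64(196.84814520951622))
[384.8 156.2] 72634 [ 0.6462 -0.2283  0.086 ] [(np.float64(0.4576), np.float64(156.6)), (np.float64(0.2994), np.float64(82.7))]
[194.4   8.7] 232 [ 0.6879 -0.3717  0.086 ] [(np.float64(0.017), np.float64(159.2)), (np.float64(0.013), np.float64(63.9))]
[448.9  12.6] 635 [ 0.5182 -0.2943  0.086 ] [(np.float64(0.0269), np.float64(156.6)), (np.float64(0.0211), np.float64(74.1))]
[574.2  21.4] 152 [ 0.4329 -0.2531  0.086 ] [(np.float64(0.0155), np.float64(179.9)), (np.float64(0.011), np.float64(103.2))]
[22.7 45.5] 1838 [ 0.8231 -0.4039  0.086 ] [(np.float64(0.0484), np.float64(179.9)), (np.float64(0.0247), np.float64(86.3))]
[613.7  69.7] 1492 [ 0.4086 -0.2054  0.086 ] [(np.float64(0.0198), np.float64(-168.7)), (np.float64(0.0984), np.float64(111.8))]
[383.1  53.4] 275 [ 0.5729 -0.2902  0.086 ] [(np.float64(0.0166), np.float64(-154.8)), (np.float64(0.0273), np.float64(120.7))]
[183.5  67.4] 158 [ 0.7145 -0.341   0.086 ] [(np.float64(0.015), np.float64(-140.9)), (np.float64(0.0109), np.float64(137.7))]
[351.1  
[... 813 characters left out ...]
0153), np.float64(156.6)), (np.float64(0.0278), np.float64(67.0))]
[164.4 267.7] 564 [ 0.8149 -0.1963  0.086 ] [(np.float64(0.0334), np.float64(-136.7)), (np.float64(0.0615), np.float64(138.3))]
[ 99.3 289.9] 267 [ 0.8849 -0.2032  0.086 ] [(np.float64(0.0392), np.float64(179.4)), (np.float64(0.0113), np.float64(76.6))]
[369.9 327.8] 1050 [ 0.6654 -0.0717  0.086 ] [(np.float64(0.0677), np.float64(-124.2)), (np.float64(0.042), np.float64(140.9))]
[267.3 327.9] 631 [ 0.7625 -0.1019  0.086 ] [(np.float64(0.0394), np.float64(-160.0)), (np.float64(0.0312), np.float64(101.3))]
[616.6 371. ] 1089 [0.4582 0.0876 0.086 ] [(np.float64(0.0543), np.float64(156.5)), (np.float64(0.0698), np.float64(82.7))]
```

View pics/w1.png

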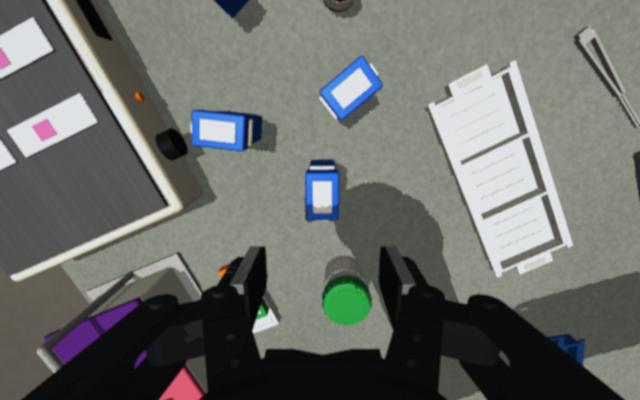

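carry_out(
  series=[
    [0.65,0,4,0,0,0,0],
    [0.65,0,4,0,0,0,0],
    [0.65,0,3.5,0,0,0,0],
    [0.65,0,2,0,0,0,0],
    [0.65,0,1,0,0,0,0],
    [0.65,0,0,0,0,0,0],
    [0,0,0,0,0,0,0],
    [0,0,0,0,0,0,0],
    [0,0,0,0,0,0,0],
    [0,0,0,0,0,0,0],
    [0,0,0,0,0,0,0],
  ],
)

```text
time: 3.58
position: [0.6602, -0.2048, 0.0579]
orientation: [-0.417, -1.997, 1.997]
force: [-1.3, -0.6, 6.3]
finger_gap: 0.0283
```

```bash
python3 - <<'E'
from h import *
p=np.load('w1.npy',allow_pickle=True).item()
P=np.array([onz(p,*q,.018)[:2] for q in [(513,62),(571,245),(499,277),(429,106)]]); print(P.round(3).tolist(),P.mean(0),[np.linalg.norm(P[i]-P[(i+1)%4]).round(3) for i in range(4)])
a=P[1]-P[0]+P[2]-P[3];print(np.degrees(np.arctan2(a[1],a[0])))
E
```

```text
[[0.443, -0.238], [0.428, -0.022], [0.514, -0.014], [0.53, -0.231]] [ 0.47883006 -0.12620072] [np.float64(0.217), np.float64(0.086), np.float64(0.218), np.float64(0.087)]
94.14002758543953
```

carry_out(
  series=[
    [0,0,-1,0,0,0,0],
    [0,0,-3,0,0,0,0],
    [0,0,-4,0,0,-0.16,0],
    [0,0,0,0,0,-0.16,0],
    [0,0,0,0,0,-0.16,0],
    [0,3,0,-1.5,0,0,0],
    [0,4,0,-2,0,0,0],
    [0,4,0,-2,0,0,0],
    [0,4,0,-2,0,0,0],
    [0,2.5,0,-1.4,0,0,0],
    [0,0,0,0,0,0,0],
    [0,0,0,0,0,0,0],
  ],
)

```text
time: 5.08
position: [0.4793, -0.128, 0.137]
orientation: [-0.076, 2.185, -2.185]
force: [0.2, -0.0, -0.5]
finger_gap: 0.0282
```

```bash
python3 - <<'E'
from h import *
from station import robot
o=robot.get_obs(); p=robot.camera_params('wrist'); im=robot.camera('wrist')[:,:,::-1].copy(); cv2.imwrite('pics/w2.png',im); np.save('w2.npy',p,allow_pickle=True)
plan(o,.479,-.128,.062,184); print(proj(p,(.479,-.128,.003)))
E
```

```text
pos [ 0.4793 -0.128   0.137 ] yaw -176.0 turn ry 0.001 after-turn shift cm x 0.03 y 7.50 z -0.00 tilt [ 0.001  0.    -1.   ] t 5.08 gap 0.0282
(np.float64(322.48609145364105), np.float64(191.1924752265291))
```

View pics/w2.png

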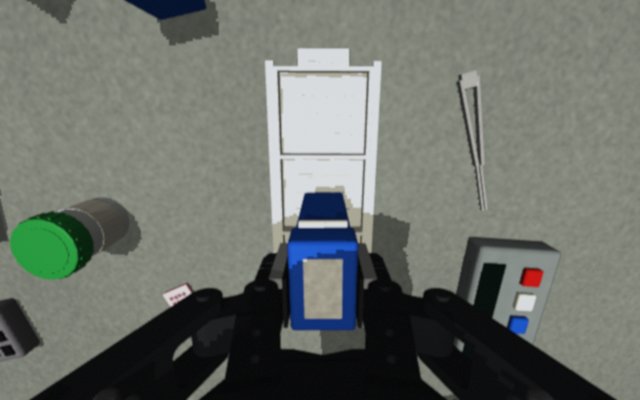

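```bash
python3 - <<'E'
from h import *
p=np.load('w2.npy',allow_pickle=True).item()
for q in [(266,62),(381,62),(323,67),(323,156),(280,156),(367,156),(286,232),(363,232)]: print(q,onz(p,*q,.018).round(4)[:2])
E
```

```text
(266, 62) [ 0.5304 -0.2322]
(381, 62) [ 0.4412 -0.2385]
(323, 67) [ 0.4859 -0.2317]
(323, 156) [ 0.481  -0.1625]
(280, 156) [ 0.5172 -0.1599]
(367, 156) [ 0.4439 -0.1651]
(286, 232) [ 0.5096 -0.0914]
(363, 232) [ 0.4399 -0.0964]
```

carry_out(
  series=[
    [0,0,3,0,0,0,0],
    [0,0,2.5,0,0,0,0],
    [0,0,1.2,0,0,0,0],
    [0,0,0.5,0,0,0,0],
    [0,0,0.3,0,0,0,0],
    [0,0,0.1,0,0,0,0],
    [0,0,0,0,0,0,0],
    [0,0,0,0,0,0,0],
  ],
)

```text
time: 6.12
position: [0.4789, -0.128, 0.0608]
orientation: [-0.076, 2.185, -2.185]
force: [-0.1, -1.0, 2.6]
finger_gap: 0.028
```

carry_out(
  series=[
    [0.6,0,0,0,0,0,0],
    [0.6,0,0,0,0,0,0],
    [0.6,0,0,0,0,0,0],
    [0.6,0,-2,0,0,0,0],
    [0.6,0,-5,0,0,0,0],
    [0.6,0,-5,0,0,0,0],
    [0.5,-1.5,-1,4.8,0,0,0],
    [0.5,-1.6,0,4.8,0,0,0],
    [0.5,-1.5,0,4.8,0,0,0],
    [0.5,-1.6,0,4.8,0,0,0],
    [0.5,-1.5,0,4.8,0,0,0],
    [0.5,0,0,0,0,0,0],
    [0.5,0,0,0,0,0,0],
  ],
)

```text
time: 7.75
position: [0.5717, -0.362, 0.1895]
orientation: [-0.077, 2.188, -2.186]
force: [-0.5, 0.6, 0.6]
finger_gap: 0.0425
```

```bash
python3 - <<'E'
from h import *
from station import robot
o=robot.get_obs(); p=robot.camera_params('wrist'); im=robot.camera('wrist')[:,:,::-1].copy(); cv2.imwrite('pics/w3.png',im); np.save('w3.npy',p,allow_pickle=True)
plan(o,.5728,-.362,.047,184); print(proj(p,(.5728,-.362,.092)),proj(p,(.5728,-.362,.07)))
t=robot.camera('top')[:,:,::-1]; cv2.imwrite('pics/t3.png',cv2.resize(t[130:280,150:480],None,fx=2.42,fy=2.42))
E
```

```text
pos [ 0.5717 -0.362   0.1895] yaw -176.0 turn ry -0.001 after-turn shift cm x -0.11 y 14.25 z 0.00 tilt [-0.001  0.001 -1.   ] t 7.75 gap 0.0425
(np.float64(320.2837510163326), np.float64(202.3460529452553)) (np.float64(320.4310734304927), np.float64(195.1772074335861))
```

View pics/w3.png

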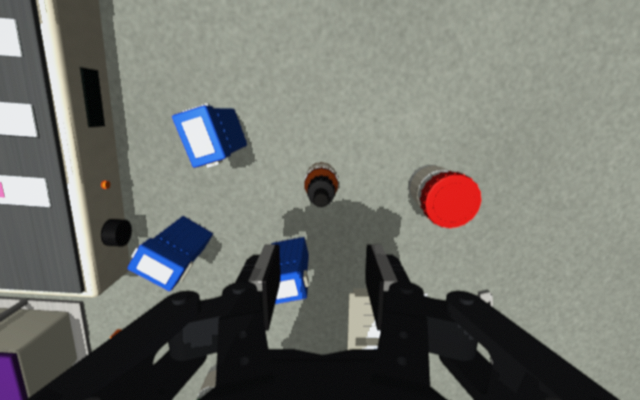

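View pics/t3.png

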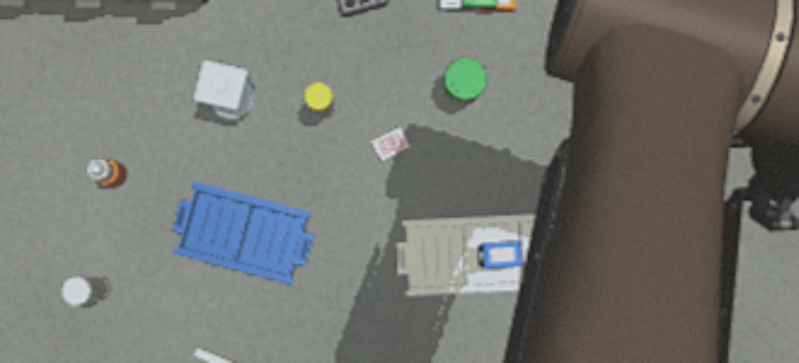

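```bash
python3 - <<'E'
from h import *
p=np.load('w3.npy',allow_pickle=True).item(); im=cv2.imread('pics/w3.png')
print('cam',ray(p,0,0)[0])
hsv=cv2.cvtColor(im,cv2.COLOR_BGR2HSV)
m=cv2.inRange(hsv,(0,120,60),(8,255,255)); m[:, :390]=0
c=max(cv2.findContours(m,0,1)[0],key=cv2.contourArea); (u,v),r=cv2.minEnclosingCircle(c); print('red',u,v,r,onz(p,u,v,.07),r*2/p['fx']*(ray(p,0,0)[0][2]-.07))
z=im[155:215,290:350]; cv2.imwrite('pics/w3z.png',cv2.resize(z,None,fx=10,fy=10,interpolation=cv2.INTER_CUBIC))
for v in range(180,212,2): print(v,im[v,308:334].sum(1).tolist())
E
```

```text
cam [ 0.57623948 -0.43390418  0.33328243]
red 450.5 199.0 30.565603256225586 [ 0.45828944 -0.36644523  0.07      ] 0.05173854771315526
180 [145, 132, 97, 48, 36, 36, 45, 58, 61, 71, 71, 80, 81, 75, 64, 50, 44, 46, 43, 45, 38, 37, 44, 66, 100, 121]
182 [142, 111, 67, 40, 44, 62, 84, 101, 121, 134, 133, 129, 128, 126, 122, 121, 119, 112, 94, 76, 57, 32, 26, 31, 70, 110]
184 [98, 80, 71, 81, 104, 122, 130, 133, 133, 131, 133, 129, 130, 126, 128, 129, 126, 121, 121, 114, 102, 84, 64, 58, 77, 94]
186 [67, 59, 91, 116, 128, 134, 130, 129, 127, 126, 124, 122, 119, 119, 119, 119, 119, 120, 120, 120, 118, 116, 107, 83, 66, 47]
188 [80, 96, 119, 130, 126, 129, 122, 120, 104, 94, 82, 70, 60, 65, 68, 79, 90, 101, 111, 111, 118, 115, 108, 106, 84, 56]
190 [105, 114, 126, 126, 124, 118, 109, 83, 53, 36, 39, 30, 30, 39, 36, 35, 38, 51, 71, 86, 104, 107, 111, 107, 97, 80]
192 [103, 113, 121, 124, 117, 105, 73, 41, 37, 38, 40, 38, 44, 41, 41, 34, 35, 27, 34, 54, 84, 101, 106, 108, 100, 88]
194 [127, 112, 117, 117, 113, 97, 62, 40, 54, 58, 67, 77, 81, 79, 73, 67, 58, 41, 34, 31, 58, 90, 102, 96, 95, 8
[... 300 characters left out ...]
1, 92, 89, 91, 87, 70, 56, 55, 80, 148, 267, 379]
202 [449, 405, 292, 185, 140, 104, 87, 90, 91, 93, 98, 96, 97, 95, 93, 95, 94, 95, 85, 76, 80, 121, 198, 254, 278, 293]
204 [437, 405, 324, 265, 236, 206, 156, 122, 101, 94, 91, 91, 88, 88, 91, 90, 85, 94, 109, 146, 189, 221, 261, 277, 265, 261]
206 [313, 306, 283, 272, 266, 263, 252, 237, 203, 163, 147, 132, 126, 117, 126, 141, 163, 188, 217, 251, 269, 271, 273, 268, 258, 267]
208 [270, 273, 276, 273, 274, 270, 268, 269, 268, 263, 255, 256, 250, 250, 250, 251, 258, 259, 265, 265, 269, 275, 271, 271, 261, 265]
210 [265, 267, 267, 269, 271, 271, 267, 266, 271, 275, 275, 277, 271, 269, 262, 264, 275, 277, 281, 279, 279, 279, 278, 279, 272, 270]
```

View pics/w3z.png

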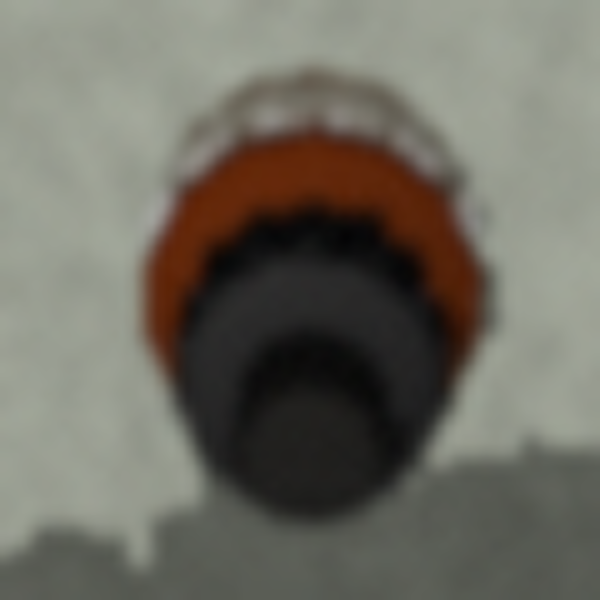

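carry_out(
  series=[
    [0.5,0,4,0.15,0,0,0],
    [0.5,0,4,0,0,0,0],
    [0.5,0,3.5,0,0,0,0],
    [0.5,0,2,0,0,0,0],
    [0.5,0,0.8,0,0,0,0],
    [0.5,0,0,0,0,0,0],
    [0,0,0,0,0,0,0],
    [0,0,0,0,0,0,0],
    [0,0,0,0,0,0,0],
    [0,0,0,0,0,0,0],
    [0,0,0,0,0,0,0],
  ],
)

```text
time: 9.22
position: [0.5733, -0.364, 0.0489]
orientation: [-0.074, 2.183, -2.186]
force: [1.7, 0.7, 7.2]
finger_gap: 0.0217
```

carry_out(
  series=[
    [0,0,-1,0,0,0,0],
    [0,0,-3,0,0,0,0],
    [0,0,-4,0,0,0,0],
    [0,1.3,0,-2.9,0,0,0],
    [0,2,0,-4.5,0,0,0],
    [0,2,0,-4.5,0,0,0],
    [0,1.5,0,-3.4,0,0,0],
    [0,0.9,0,-2,0,0,0],
    [0,0,0,0,0,0,0],
    [0,0,0,0,0,0,0],
  ],
)

```text
time: 10.48
position: [0.4838, -0.1967, 0.1278]
orientation: [-0.076, 2.185, -2.185]
force: [-0.2, 0.3, -0.7]
finger_gap: 0.0222
```

```bash
python3 - <<'E'
from h import *
from station import robot
o=robot.get_obs(); p=robot.camera_params('wrist'); im=robot.camera('wrist')[:,:,::-1].copy(); cv2.imwrite('pics/w4.png',im); np.save('w4.npy',p,allow_pickle=True)
plan(o,.4837,-.197,.052,184); 
t=robot.camera('scene')[:,:,::-1]; cv2.imwrite('pics/s4.png',cv2.resize(t[120:300,130:470],None,fx=2.35,fy=2.35))
E
```

```text
pos [ 0.4838 -0.1967  0.1278] yaw -176.0 turn ry 0.000 after-turn shift cm x 0.01 y 7.58 z 0.03 tilt [ 0.001 -0.    -1.   ] t 10.47 gap 0.0222
```

View pics/w4.png

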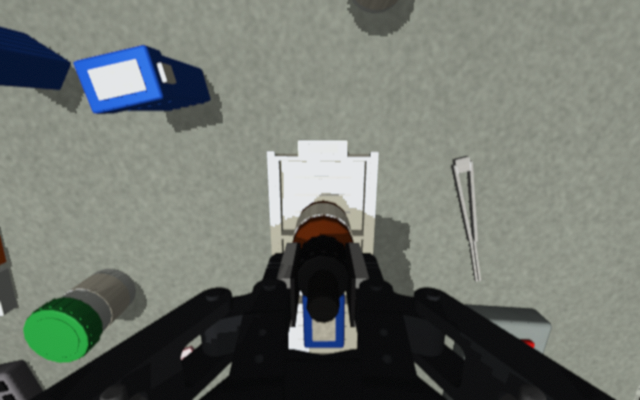

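View pics/s4.png

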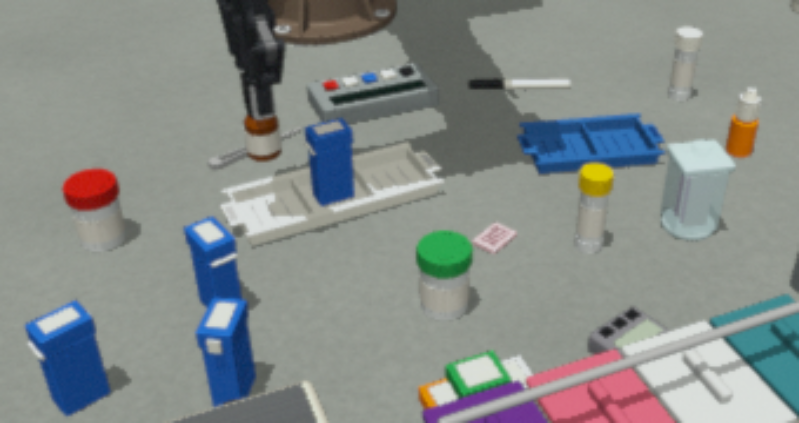

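carry_out(
  series=[
    [0,0,3,0,0,0,0],
    [0,0,2.5,0,0,0,0],
    [0,0,1.2,0,0,0,0],
    [0,0,0.5,0,0,0,0],
    [0,0,0.3,0,0,0,0],
    [0,0,0.1,0,0,0,0],
    [0,0,0,0,0,0,0],
    [0,0,0,0,0,0,0],
  ],
)

```text
time: 11.58
position: [0.4838, -0.1965, 0.0519]
orientation: [-0.076, 2.185, -2.185]
force: [0.1, -0.1, 2.7]
finger_gap: 0.0219
```

carry_out(
  series=[
    [0.5,0,0,0,0,0,0],
    [0.5,0,0,0,0,0,0],
    [0.5,0,0,0,0,0,0],
    [0.5,0,-2,0,0,0,0],
    [0.5,0,-5,0,0,0,0],
    [0.55,0,-5,0,0,0,0],
    [0.6,0,-2,0,0,0,0],
    [0.6,-3.2,0,-4.5,0,0,0],
    [0.6,-3.2,0,-4.5,0,0,0],
    [0.6,-3.2,0,-4.5,0,0,0],
    [0.6,-3.2,0,-4.5,0,0,0],
    [0.6,-3.2,0,-4.5,0,0,0],
    [0.6,-3.2,0,-4.3,0,0,0],
    [0.6,0,0,0,0,0,0],
    [0.6,0,0,0,0,0,0],
  ],
)

```text
time: 13.45
position: [0.6556, 0.0844, 0.1906]
orientation: [-0.079, 2.186, -2.187]
force: [-0.1, 0.3, -0.4]
finger_gap: 0.051
```

```bash
cat >> h.py <<'E'
def circ(p,im,lo,hi,z,near,rad=60):
    m=cv2.inRange(cv2.cvtColor(im,cv2.COLOR_BGR2HSV),lo,hi); k=np.zeros_like(m); cv2.circle(k,tuple(int(a) for a in near),rad,255,-1); m&=k
    c=max(cv2.findContours(m,0,1)[0],key=cv2.contourArea); (u,v),r=cv2.minEnclosingCircle(c)
    print('circ',round(u,1),round(v,1),'r',round(r,1),onz(p,u,v,z).round(4),'diam %.4f'%(2*r/p['fx']*(ray(p,0,0)[0][2]-z)))
E
python3 - <<'E'
from h import *
from station import robot
o=robot.get_obs(); p=robot.camera_params('wrist'); im=robot.camera('wrist')[:,:,::-1].copy(); cv2.imwrite('pics/w5.png',im); np.save('w5.npy',p,allow_pickle=True)
plan(o,.657,.0845,.060,184); n=proj(p,(.657,.0845,.09)); print(n); circ(p,im,(20,110,60),(36,255,255),.09,n)
E
```

```text
pos [0.6556 0.0844 0.1906] yaw -176.0 turn ry 0.001 after-turn shift cm x -0.14 y 13.06 z -0.00 tilt [-0.001 -0.    -1.   ] t 13.45 gap 0.0510
(np.float64(320.0635239187328), np.float64(201.40922078065734))
circ 321.7 199.4 r 21.1 [0.6558 0.0827 0.09  ] diam 0.0332
```

View pics/w5.png

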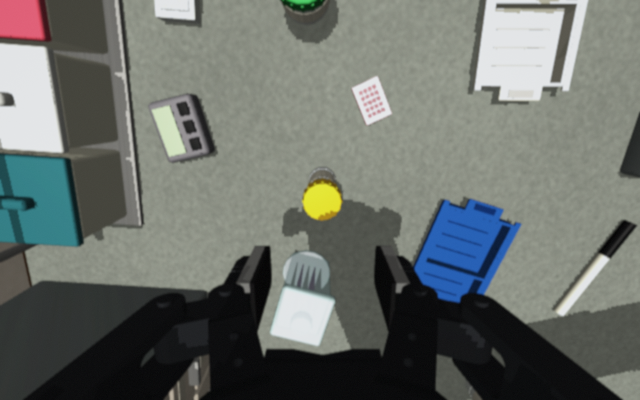

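carry_out(
  series=[
    [0.6,0,4,0.1,0,0,0],
    [0.6,0,4,0,0,0,0],
    [0.6,0,3,0,0,0,0],
    [0.6,0,1.5,0,0,0,0],
    [0.6,0,0.6,0,0,0,0],
    [0.6,0,0,0,0,0,0],
    [0,0,0,0,0,0,0],
    [0,0,0,0,0,0,0],
    [0,0,0,0,0,0,0],
    [0,0,0,0,0,0,0],
    [0,0,0,0,0,0,0],
  ],
)

```text
time: 14.88
position: [0.657, 0.0836, 0.0618]
orientation: [-0.075, 2.185, -2.184]
force: [-0.9, -1.7, 5.7]
finger_gap: 0.0303
```

carry_out(
  series=[
    [0,0,-1,0,0,0,0],
    [0,0,-3,0,0,0,0],
    [0,0,-4,0,0,0,0],
    [0,3,0,2,0,0,0],
    [0,4.5,0,3,0,0,0],
    [0,4.5,0,3,0,0,0],
    [0,4.5,0,3,0,0,0],
    [0,2.7,0,2,0,0,0],
    [0,0,0,0,0,0,0],
    [0,0,0,0,0,0,0],
  ],
)

```text
time: 16.12
position: [0.4745, -0.0595, 0.141]
orientation: [-0.075, 2.185, -2.185]
force: [0.3, 0.1, -0.6]
finger_gap: 0.0302
```

```bash
python3 - <<'E'
from h import *
from station import robot
o=robot.get_obs(); p=robot.camera_params('wrist'); im=robot.camera('wrist')[:,:,::-1].copy(); cv2.imwrite('pics/w6.png',im); np.save('w6.npy',p,allow_pickle=True)
plan(o,.4743,-.059,.0648,184)
t=robot.camera('scene')[:,:,::-1]; cv2.imwrite('pics/s6.png',cv2.resize(t[120:300,130:470],None,fx=2.35,fy=2.35))
E
```

```text
pos [ 0.4745 -0.0595  0.141 ] yaw -176.0 turn ry 0.000 after-turn shift cm x 0.02 y 7.62 z -0.05 tilt [ 0.002  0.    -1.   ] t 16.12 gap 0.0302
```

View pics/w6.png

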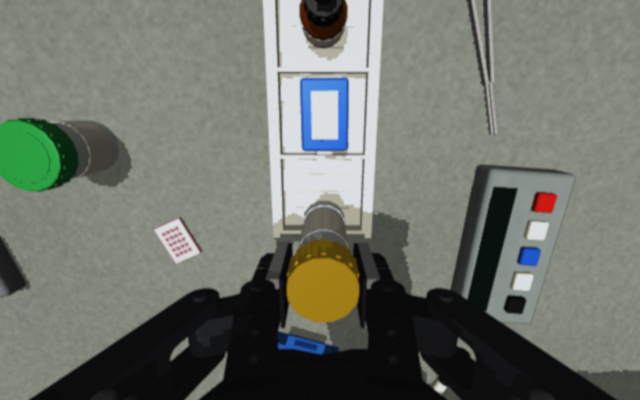

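View pics/s6.png

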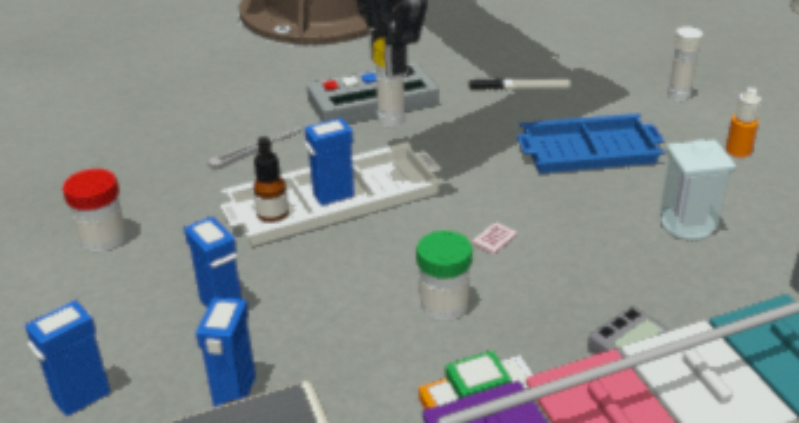

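All well centred in the compartments. Setting the tube down.

carry_out(
  series=[
    [0,0,3,0,0,0,0],
    [0,0,2.5,0,0,0,0],
    [0,0,1.2,0,0,0,0],
    [0,0,0.5,0,0,0,0],
    [0,0,0.3,0,0,0,0],
    [0,0,0.1,0,0,0,0],
    [0,0,0,0,0,0,0],
    [0,0,0,0,0,0,0],
  ],
)

```text
time: 17.23
position: [0.4741, -0.0597, 0.0648]
orientation: [-0.075, 2.185, -2.185]
force: [-0.6, 0.3, 2.4]
finger_gap: 0.0302
```

carry_out(
  series=[
    [0.55,0,0,0,0,0,0],
    [0.55,0,0,0,0,0,0],
    [0.55,0,0,0,0,0,0],
    [0.55,0,-2,0,0,0,0],
    [0.55,0,-5,0,0,0,0],
    [0.55,0,-5,0,0,0,0],
    [0.55,0,-1,0,0,0,0],
    [0.8,0.6,0,5,0,0,0],
    [0.9,0.6,0,5,0,0,0],
    [0.9,0.6,0,5,0,0,0],
    [0.9,0.6,0,5,0,0,0],
    [0.9,0.6,0,5,0,0,0],
    [0.9,0.6,0,5.4,0,0,0],
    [0.9,0,0,0,0,0,0],
    [0.9,0,0,0,0,0,0],
  ],
)

```text
time: 19.1
position: [0.4584, -0.3654, 0.1932]
orientation: [-0.077, 2.188, -2.186]
force: [-0.7, -0.2, -0.6]
finger_gap: 0.0769
```

```bash
python3 - <<'E'
from h import *
from station import robot
o=robot.get_obs(); p=robot.camera_params('wrist'); im=robot.camera('wrist')[:,:,::-1].copy(); cv2.imwrite('pics/w7.png',im); np.save('w7.npy',p,allow_pickle=True)
plan(o,.458,-.366,.040,184); n=proj(p,(.458,-.366,.07)); print(n); circ(p,im,(0,120,60),(8,255,255),.07,n)
E
```

```text
pos [ 0.4584 -0.3654  0.1932] yaw -176.1 turn ry -0.001 after-turn shift cm x 0.04 y 15.32 z 0.06 tilt [-0.002  0.001 -1.   ] t 19.10 gap 0.0769
(np.float64(322.2214967270677), np.float64(193.4339995305596))
circ 324.6 194.2 r 28.8 [ 0.4558 -0.3655  0.07  ] diam 0.0494
```

View pics/w7.png

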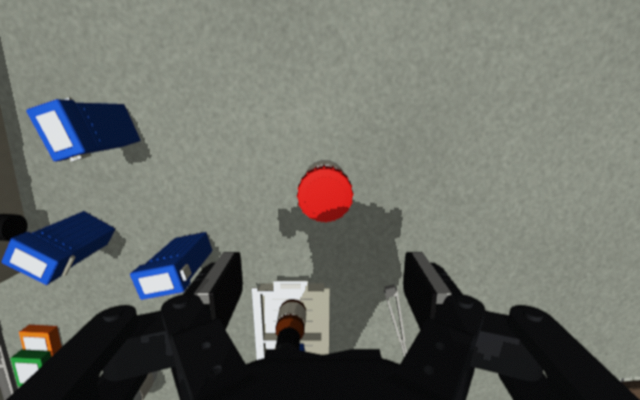

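carry_out(
  series=[
    [0.9,0.15,4,0,0,0,0],
    [0.9,0,4,0,0,0,0],
    [0.9,0,4,0,0,0,0],
    [0.9,0,2.5,0,0,0,0],
    [0.9,0,0.8,0,0,0,0],
    [0.9,0,0,0,0,0,0],
    [0,0,0,0,0,0,0],
    [0,0,0,0,0,0,0],
    [0,0,0,0,0,0,0],
    [0,0,0,0,0,0,0],
    [0,0,0,0,0,0,0],
  ],
)

```text
time: 20.52
position: [0.4585, -0.3661, 0.043]
orientation: [-0.074, 2.183, -2.186]
force: [-0.4, 1.2, 4.5]
finger_gap: 0.0482
```

```bash
python3 - <<'E'
from h import *
# blue tray from wrist view w5: visible corners of far end
p=np.load('w5.npy',allow_pickle=True).item(); im=cv2.imread('pics/w5.png')
cv2.imwrite('pics/w5z.png',cv2.resize(im[180:320,380:540],None,fx=4,fy=4,interpolation=cv2.INTER_CUBIC))
E
```

```text
(no output)
```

View pics/w5z.png

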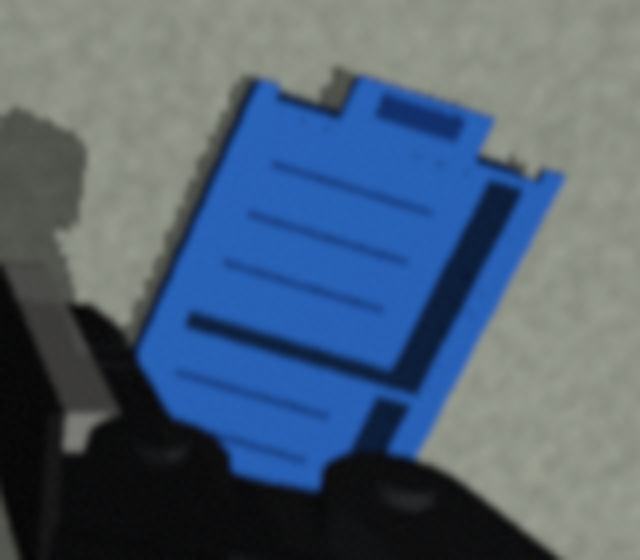

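carry_out(
  series=[
    [0,0,-1,0,0,0,0],
    [0,0,-3,0,0,0,0],
    [0,0,-4,0,0,0,0],
    [0,0,-4,0,0,0.1,0],
    [0,0,-2,0,0,0.1,0],
    [0,0,0,0,0,0.1,0],
    [0,0.4,0,-2.5,0,0,0],
    [0,0.8,0,-5,0,0,0],
    [0,0.8,0,-5,0,0,0],
    [0,0.8,0,-5,0,0,0],
    [0,0.8,0,-5,0,0,0],
    [0,0.8,0,-5,0,0,0],
    [0,0.8,0,-5,0,0,0],
    [0,0.8,0,-5,0,0,0],
    [0,0.8,0,-5,0,0,0],
    [0,0.8,0,-5,0,0,0],
    [0,0.5,0,-2.6,0,0,0],
    [0,0,0,0,0,0,0],
    [0,0,0,0,0,0,0],
  ],
)

```text
time: 22.9
position: [0.4927, 0.1403, 0.1817]
orientation: [-0.243, -2.1, 2.099]
force: [-0.2, -0.9, -0.6]
finger_gap: 0.0481
```

```bash
python3 - <<'E'
from h import *
from station import robot
p=np.load('w5.npy',allow_pickle=True).item(); print('divider mid from w5',onz(p,455.8,267.5,.018))
o=robot.get_obs(); p=robot.camera_params('wrist'); im=robot.camera('wrist')[:,:,::-1].copy(); cv2.imwrite('pics/w8.png',im); np.save('w8.npy',p,allow_pickle=True)
plan(o,.492,.1415,.046,167)
t=robot.camera('scene')[:,:,::-1]; cv2.imwrite('pics/s8.png',cv2.resize(t[120:300,130:470],None,fx=2.35,fy=2.35))
E
```

```text
divider mid from w5 [0.49739773 0.17261542 0.018     ]
pos [0.4927 0.1403 0.1817] yaw 166.8 turn ry -0.003 after-turn shift cm x 0.10 y 13.57 z -0.10 tilt [ 0.  0. -1.] t 22.90 gap 0.0481
```

View pics/w8.png

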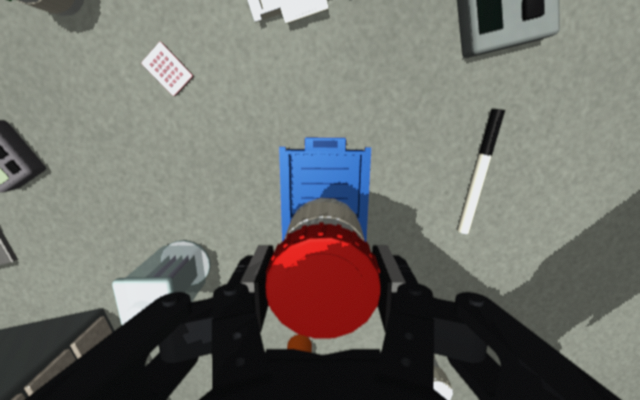

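View pics/s8.png

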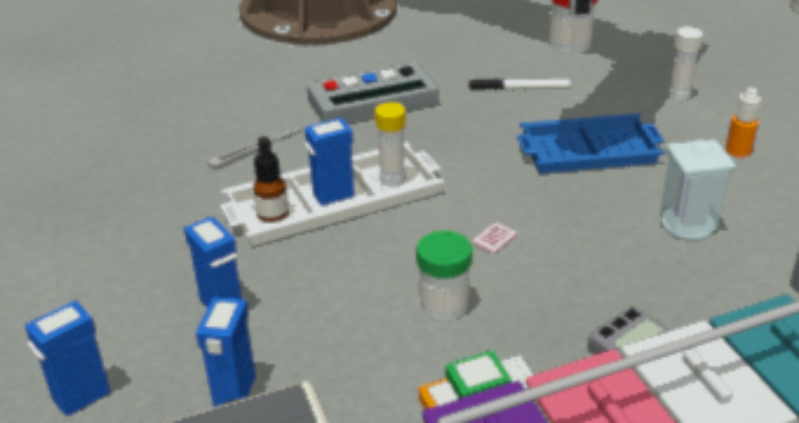

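```bash
python3 - <<'E'
from h import *
p=np.load('w8.npy',allow_pickle=True).item()
a,b=onz(p,280.5,148,.018),onz(p,370.5,148,.018); m=(a+b)/2; u=np.array([np.cos(np.radians(77)),np.sin(np.radians(77)),0])
print(a,b,m,'comp',m+.036*u,m+.040*u, np.degrees(np.arctan2(*(a-b)[1::-1])))
E
```

```text
[0.52403815 0.09592092 0.018     ] [0.43809617 0.11599802 0.018     ] [0.48106716 0.10595947 0.018     ] comp [0.4891654 0.1410368 0.018    ] [0.4900652  0.14493428 0.018     ] -13.149176504690619
```

carry_out(
  series=[
    [0,0.2,4,0,0,0,0],
    [0,0,4,0,0,0,0],
    [0,0,3,0,0,0,0],
    [0,0,1.4,0,0,0,0],
    [0,0,0.6,0,0,0,0],
    [0,0,0.4,0,0,0,0],
    [0,0,0.2,0,0,0,0],
    [0,0,0,0,0,0,0],
    [0,0,0,0,0,0,0],
  ],
)

```text
time: 24.12
position: [0.4915, 0.1414, 0.046]
orientation: [-0.243, -2.101, 2.099]
force: [-0.4, 0.7, 3.7]
finger_gap: 0.0482
```

carry_out(
  series=[
    [0.85,0,0,0,0,0,0],
    [0.85,0,0,0,0,0,0],
    [0.85,0,0,0,0,0,0],
    [0.85,0,0,0,0,0,0],
    [0.85,0,-2,0,0,0,0],
    [0.85,0,-5,0,0,0,0],
    [0.7,0,-5,0,0,0,0],
    [0.5,0,-2,0,0,0,0],
    [0.5,-0.6,0,-4.2,0,0,0],
    [0.5,-0.6,0,-4.2,0,0,0],
    [0.5,-0.7,0,-4.2,0,0,0],
    [0.5,-0.6,0,-4.2,0,0,0],
    [0.5,-0.6,0,-4.1,0,0,0],
    [0.5,0,0,0,0,0,0],
    [0.5,0,0,0,0,0,0],
  ],
)

```text
time: 26.0
position: [0.5684, 0.3372, 0.1847]
orientation: [-0.241, -2.098, 2.1]
force: [0.9, -0.4, 0.9]
finger_gap: 0.0425
```

```bash
python3 - <<'E'
from h import *
from station import robot
o=robot.get_obs(); p=robot.camera_params('wrist'); im=robot.camera('wrist')[:,:,::-1].copy(); cv2.imwrite('pics/w9.png',im); np.save('w9.npy',p,allow_pickle=True)
plan(o,.569,.338,.046,167); n=proj(p,(.569,.338,.072)); print(n)
a,b=int(n[0]),int(n[1]); cv2.imwrite('pics/w9z.png',cv2.resize(im[b-40:b+40,a-40:a+40],None,fx=7,fy=7,interpolation=cv2.INTER_CUBIC)); print(a-40,b-40)
E
```

```text
pos [0.5684 0.3372 0.1847] yaw 166.8 turn ry -0.003 after-turn shift cm x -0.04 y 13.87 z -0.09 tilt [-0.001 -0.001 -1.   ] t 26.00 gap 0.0425
(np.float64(321.19456330182805), np.float64(198.7010537913258))
281 158
```

View pics/w9.png

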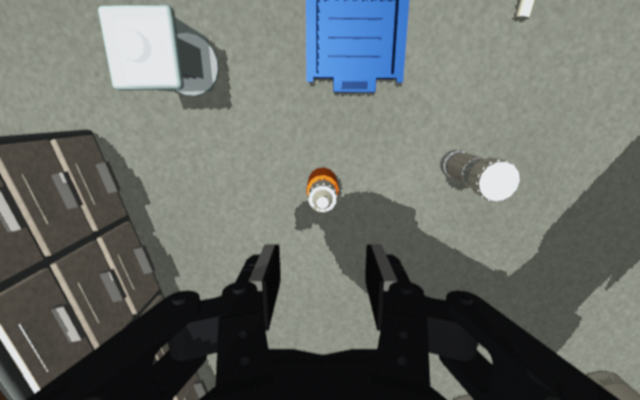

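View pics/w9z.png

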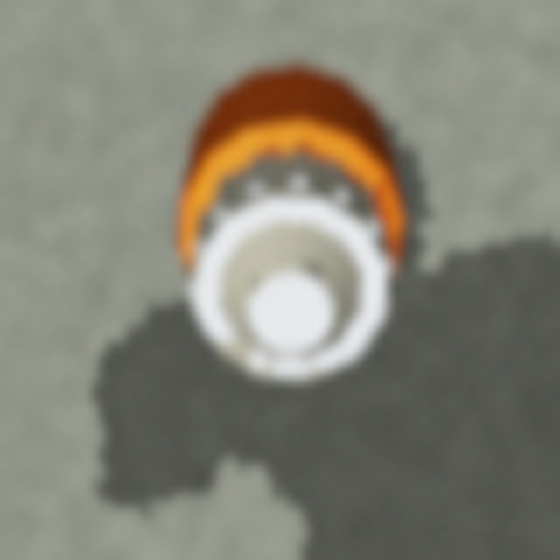

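carry_out(
  series=[
    [0.5,0,4,-0.1,0,0,0],
    [0.5,0,4,0,0,0,0],
    [0.5,0,3,0,0,0,0],
    [0.5,0,2,0,0,0,0],
    [0.5,0,0.8,0,0,0,0],
    [0.5,0,0,0,0,0,0],
    [0,0,0,0,0,0,0],
    [0,0,0,0,0,0,0],
    [0,0,0,0,0,0,0],
    [0,0,0,0,0,0,0],
    [0,0,0,0,0,0,0],
  ],
)

```text
time: 27.42
position: [0.5698, 0.3391, 0.0488]
orientation: [-0.244, -2.102, 2.099]
force: [-1.3, -0.5, 5.7]
finger_gap: 0.0221
```

carry_out(
  series=[
    [0,0,-1,0,0,0,0],
    [0,0,-3,0,0,0,0],
    [0,0,-4,0,0,0,0],
    [0,0.8,0,3.5,0,0,0],
    [0,1,0,4.5,0,0,0],
    [0,1,0,4,0,0,0],
    [0,0.5,0,2.2,0,0,0],
    [0,0,0,0,0,0,0],
    [0,0,0,0,0,0,0],
  ],
)

```text
time: 28.55
position: [0.5052, 0.2085, 0.1278]
orientation: [-0.243, -2.101, 2.099]
force: [0.7, 0.8, -0.4]
finger_gap: 0.0219
```

```bash
python3 - <<'E'
from h import *
from station import robot
o=robot.get_obs(); p=robot.camera_params('wrist'); im=robot.camera('wrist')[:,:,::-1].copy(); cv2.imwrite('pics/w10.png',im)
plan(o,.506,.2082,.0518,167)
t=robot.camera('scene')[:,:,::-1]; cv2.imwrite('pics/s10.png',cv2.resize(t[90:270,180:520],None,fx=2.35,fy=2.35))
E
```

```text
pos [0.5052 0.2085 0.1278] yaw 166.8 turn ry -0.003 after-turn shift cm x -0.08 y 7.60 z 0.01 tilt [ 0.001  0.001 -1.   ] t 28.55 gap 0.0219
```

View pics/w10.png

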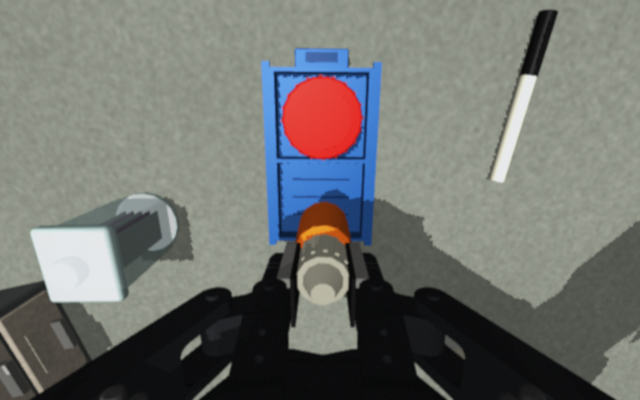

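View pics/s10.png

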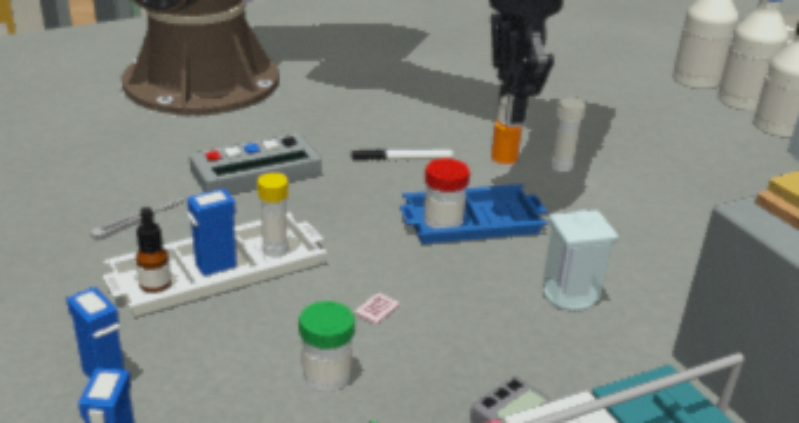

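carry_out(
  series=[
    [0,0,3,0,0,0,0],
    [0,0,2.5,0,0,0,0],
    [0,0,1.2,0,0,0,0],
    [0,0,0.5,0,0,0,0],
    [0,0,0.3,0,0,0,0],
    [0,0,0.1,0,0,0,0],
    [0,0,0,0,0,0,0],
    [0,0,0,0,0,0,0],
  ],
)

```text
time: 29.65
position: [0.5048, 0.2079, 0.0518]
orientation: [-0.243, -2.101, 2.099]
force: [-0.3, 0.1, 0.9]
finger_gap: 0.0221
```

carry_out(
  series=[
    [0.5,0,0,0,0,0,0],
    [0.5,0,0,0,0,0,0],
    [0.5,0,0,0,0,0,0],
    [0.5,0,-2,0,0,0,0],
    [0.5,0,-5,0,0,0,0],
    [0.5,0,-5,0,0,0,0],
    [0.5,0,-4,0,0,0,0],
    [0.5,0,-2,-5,0,0,0],
    [0.5,0,0,-5,0,0,0],
    [0.5,0,0,-5,0,0,0],
    [0.5,0,0,-3,0,0,0],
    [0.5,0,0,0,0,0,0],
    [0.5,0,0,0,0,0,0],
  ],
)

```text
time: 31.28
position: [0.5453, 0.3826, 0.2309]
orientation: [-0.242, -2.099, 2.1]
force: [-0.1, 0.2, -0.3]
finger_gap: 0.0427
```

```bash
python3 - <<'E'
from h import *
from station import robot
o=robot.get_obs(); print(o['time'],o['position'],o['force'])
for n in('top','scene'):
    t=robot.camera(n)[:,:,::-1].copy(); cv2.imwrite(f'pics/{n}_end_full.png',t)
    q=t[130:280,150:480] if n=='top' else t[90:270,130:470]
    cv2.imwrite(f'pics/{n}_end.png',cv2.resize(q,None,fx=2.35,fy=2.35,interpolation=cv2.INTER_CUBIC))
    a=cv2.imread(f'pics/{n}0.png')
T0=cv2.imread('pics/top0.png');T=cv2.imread('pics/top_end_full.png')
for nm,lo,hi,c in [('green',(45,90,40),(85,255,255),(342,162)),('white tube',(0,0,150),(180,60,255),(181,250)),('jar',(0,0,150),(180,60,255),(241,165))]:
    for I in(T0,T):
        m=cv2.inRange(cv2.cvtColor(I,cv2.COLOR_BGR2HSV),lo,hi);k,l,s,ce=cv2.connectedComponentsWithStats(m); i=min((i for i in range(1,k) if s[i,4]>30),key=lambda i:np.hypot(*(ce[i]-c))); print(nm,ce[i].round(1),s[i,4])
E
```

```text
31.275 [0.54531049 0.38260293 0.23088838] [-0.12651367  0.16930328 -0.27625204]
green [341.8 162.3] 236
green [341.9 162.4] 238
white tube [180.9 249.8] 104
white tube [180.9 249.8] 104
jar [240.5 164.5] 325
jar [240.5 164.5] 325
```

View pics/top_end.png

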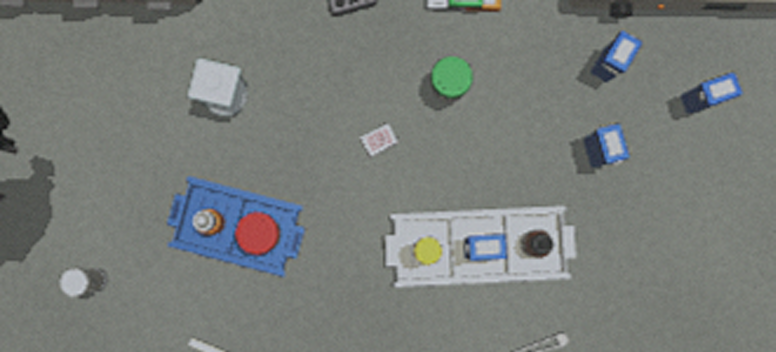

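View pics/scene_end.png

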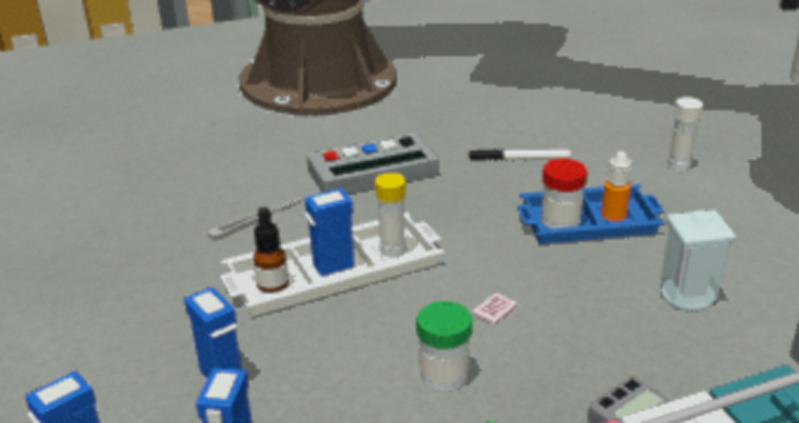

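```bash
python3 -c "
from station import robot
print(robot.finish_job())"
```

```text
the job is handed in; nothing more can be done
None
```

Both kits are made up and the job was handed in at 31 s of the 141 s allowed. I placed things in the order asked.

- **White tray:** the dropper bottle is in the right compartment, the mailer (the one farthest left at the start) in the middle and the yellow-capped tube in the left, as the robot sees them.
- **Blue tray:** the red-lidded pot is in the right compartment and the orange ink bottle in the left.
- **Setting down:** each thing was lowered to floor height and showed a light contact force of 1–4 N before I opened the fingers.

**Last checks:** in the final top and scene pictures all five stand upright, each in its own compartment.
- The green-lidded pot, white-capped tube and jar are within 0.1 pixel of where they started in the top view.
- By eye, the trays look unmoved; I did not measure them again.
- The gripper was clear at z = 0.23 m with about zero force.

**Disagreements:**
- Both tray outlines measured about 4–9 mm larger than listed, so I relied on their centres, dividers and walls.
- The estimates of the blue compartments differed by about 3 mm, within the clearance.
- The fingers closed to about 22 mm on the 24 mm caps of the dropper and ink bottles, and both held without slipping.

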